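# Clamp a parts tray in the loading fixture

### The job

Take the blue top tray off the pile and set it down, without dropping it, between the white lips of the clamp fixture. Then loosen the red clamp knob, slide the stop up until it holds the tray flush against the fence at the fixture's end, with no gap on either side, and turn the knob fully tight again. Leave the other trays and everything else where they are.

Things in the scene. Friction and masses are not known exactly. Their poses are not given: they have to be found in the camera images.
- fixture: Clamp fixture, fixed: grey plate 180 (x) by 300 (y) by 12 mm; origin: centre of its underside. At its +y end an aluminium fence 140 mm wide, 44 mm high, inner face at y = 138 mm. The nest lies between two white lips, 26 mm high, inner faces at x = +-77 mm, y from 32 to 138 mm. The sliding stop runs along y on the other half and carries the clamp knob.
- nest (a point): Centre of the nest, on top of the fixture's plate, axes as the fixture: where the underside centre of the tray lies when the tray is in place and touches the fence.
- tray_top: Blue tray on top of the pile, 140 (x) by 110 (y) by 36 mm high, walls 8 mm, 0.2 to 0.45 kg; origin: centre of its underside. Grip: the 12 mm divider along y at x = 0, its top 30 mm and the floor 8 mm above the origin, 56 mm free on either side. A foot 120 by 90 by 4 mm drops into the tray below, 2 mm play. In the nest x and y lie along the fixture's, either way round.
- tray_mid: The grey second tray, directly below the blue one, same shape; stays on the pile. Origin: centre of its underside.
- tray_low: The grey lowest tray, same shape; stays on the pile, on a black base plate 10 mm thick. Origin: centre of its underside.
- stop_face (a point): Middle of the lower edge of the stop's orange face, which meets the tray; axes as the fixture; face 140 mm wide, 29 mm high; behind it (-y) a block 56 mm thick. A 12 mm column on it at x = 63, y = -12 mm carries, by a beam at 196 mm, a blue sensor head (x -17 to 17, y -26 to -4 mm, 162 to 202 mm above this point) that overhangs the knob and blocks a straight-down approach.
- stop (a joint): Position of the sliding stop along the fixture's +y, m, 0 to 0.095: 0.075 when it touches a tray that touches the fence; starts at 0.012 to 0.050. Locked while the knob is tight; about 3 N slide it when loose.
- knob_grip (a point): Centre of the red T-bar of the clamp knob, on its axis. z: the axis, pointing out, 35 degrees from vertical, leaning to the fixture's -y (away from the tray); x: along the bar; y: across it. Bar 66 (x) by 14 (y) by 24 mm (z) on a 14 mm stem with 22 mm free under the bar. It rides on the stop, 44 mm behind its face, 72 mm above its lower edge.
- knob (a joint): Angle of the clamp knob, rad: 0 = fully tight (end stop), grows anticlockwise seen from outside (loosening) to 1.3 = fully loose; the stop is free above about 0.5. It stays where it is left. Halfway (0.65) the bar lies in the fixture's y z plane.
- puck_red: Bystander: red disc, 40 mm diameter, 30 mm high; origin: centre of its underside.
- puck_green: Bystander: green disc, 40 mm diameter, 30 mm high; origin: centre of its underside.
- driver: Bystander: screwdriver, 180 mm long, lying behind the fixture.
- beaker: Bystander: clear beaker, 64 mm diameter, 90 mm high; origin: centre of its underside.
- spray_can: Bystander: white bottle, 54 mm diameter, 150 mm high; origin: centre of its underside.
- part_rack: Bystander, fixed: small raised platform 150 by 120 mm with coloured parts, 130 mm high; stands on the side of the fixture where the pile is not. Origin: centre of its underside.
Things that resemble listed ones, but are neither listed nor needed, are in the scene too. Leave any brown or orange look-alike of the tray_top alone.

How it is judged:
By the outcome, as a careful person would: the job done as asked, in the order asked, and still so for the second after the job is handed in, with the robot touching nothing.
It also fails if it takes over 70 s, if anything falls off the work surface, if the arm or the gripper's body presses on something with over 40 N, if the wrist force passes 120 N, or if a joint passes its speed limit or range.

### The arm

A 6-joint arm with a two-finger parallel gripper is mounted at the origin on the work surface. World frame = base frame: x ahead of the robot, y to its left, z up, the work surface at z = 0. Lengths are in m, angles in rad, forces in N, time in s.
With the tool pointing down it reaches from about 0.275 to 0.825 m from the base axis. Payload 4.9 kg.
Tool frame: the origin (TCP) lies midway between the tips of the shut fingers; the grasp point (between the pads) lies 19 mm behind it (grip_point_offset is the distance from the TCP to the grasp point, in m); z points along the fingers, x is the direction in which the jaws open and shut, and the axes are right-handed (so a half turn about z gives the same grasp; the last joint's range is limited). The gripper opens to 85 mm and grips with 20 to 120 N. Pads are 22 mm wide; open, the fingers measure 114 mm over their backs; the gripper's body (76 mm by 85 mm) begins 54 mm behind the grasp point. The pads swing forward as they close: fully open they stand 13 mm farther back than shut.
Start: joints at [-0.134, 0.326, -0.193, 1.052, 0, 1.437], TCP at [0.55, 0, 0.231] pointing down, gripper open.
Joint ranges: [-2.65, 2.65], [-0.97, 1.79], [-1.3, 1.35], [-1.93, 2.1], [-1.47, 1.37], [-3.14, 3.14]. Speed limits (rad/s): [2.57, 2.57, 3.14, 3.14, 3.14, 3.14].

### API

Orientations are given as a rotation vector (axis times angle).
In Python, from cell import * gives the robot as it stands. Calls block until the motion is done:
- movep(position, orientation): joint-space move of the TCP to a pose.
- move_l(position, velocity=0.15, rot=None, until_force=None): straight line of the TCP; rot=None keeps the orientation; velocity is the mean speed in m/s. With until_force (N) it stops when the force on the tool has changed by that much, and returns True; else False.
- set_joints(angles): joint-space move.
- let_go() and grab(newtons=None): open the fingers fully, or close them until they stop; newtons is the grip in N (None keeps the last).
- sleep(seconds).
- ik(position, orientation): joint angles nearest the present ones, or None.
- get_state(): the state.
- grab_frame(name): name is "scene" or "side" or "wrist"; returns a dict with "img" (400x640x3 uint8, red, green, blue), "fx", "fy", "cx", "cy" (pixels), "k1" (the pictures are not rectified: a ray, as slopes to the right and down, at radius r is drawn at 1 + k1 r^2 times it, then the intrinsics apply), "cam_to_world" (4x4, takes a point from camera to world coordinates); the wrist camera has in their place "T_tool_cam" (4x4, takes a point from camera to tool coordinates, whose origin is the TCP and whose axes are the tool frame's). Camera axes: x right, y down, z forward; pixel columns grow to the right and rows downward; lengths in m; the calibration is good to about 2 mm. A picture is of the moment at which its call begins: read the wrist's pose just before it. There is no depth.
A pose or a line that the arm cannot do raises MotionError and nothing moves.
- sign_off(): hands the job in, once; it reports no verdict.
Trained networks look in the newest picture that a camera, given by its name, has taken for a name from the list of things; names that differ only in an ending like _2 or _b are one class to them, and where a whole thing is asked for, a point or a joint stands for the part that bears it (a point fixed in the world has none). Each returns a list of dicts, best first, with "score" (0 to 1); they miss things now and then, are a little off and sometimes report something else, mostly with a low value. They report only what shows in the picture. A call takes as long as a camera call. They do not tell look-alikes from the thing itself.
- spot_in(camera, name): "centre" ([column, row] in pixels, amid what is visible of it).
- silhouettes(camera, name): "mask" (400x640 bool, what is visible of it) and "centre" ([column, row] in pixels, amid what is visible of it).
- tip_of(camera, name): "centre" ([column, row] in pixels: a listed point, or the origin of a listed thing).
The state is a dict: "clock": time; "q": joint angles; "joint_velocities": joint speeds; "tau": joint torques, N m; "position": TCP position; "eef_rot": TCP orientation; "contact_force": force on the tool from outside, world axes, zero at the start; "wrist_torque": the same for the moment, N m; "finger_gap": opening from 0.0 (shut) to 1.0 (fully open).
Only numpy, scipy, OpenCV 4.12 (cv2) and the standard library are available. Lean on these libraries where they do the work, as an engineer would, in place of code of your own. Each camera call takes 0.05 s, during which the arm holds its last target. There are 200 camera calls.

## Working session

There is one attempt and no reset: what is moved stays moved. The work goes in short steps, each a Python script; the robot and the scene stay as the last script left them, time stands still between calls to the robot, and variables do not carry over. Pictures are saved under pics/ and viewed, about 8 in all and at most 12, crops included, and the job is handed in when it is done.

```bash
mkdir -p pics; ls; cat > h.py <<'E'
from cell import *
import numpy as np, cv2
from scipy.spatial.transform import Rotation as R
def shot(cam,save=None):
    s=get_state(); f=grab_frame(cam)
    if "cam_to_world" in f: T=np.array(f["cam_to_world"])
    else:
        W=np.eye(4);W[:3,:3]=R.from_rotvec(s["eef_rot"]).as_matrix();W[:3,3]=s["position"];T=W@np.array(f["T_tool_cam"])
    f["T"]=T
    if save: cv2.imwrite("pics/"+save,f["img"][:,:,::-1])
    return f
def KD(f): return np.array([[f["fx"],0,f["cx"]],[0,f["fy"],f["cy"]],[0,0,1.]]),np.array([f["k1"],0,0,0.])
def ray(f,px):
    K,D=KD(f); u=cv2.undistortPoints(np.array([[px]],float),K,D)[0,0]
    d=f["T"][:3,:3]@np.array([u[0],u[1],1]); return f["T"][:3,3],d/np.linalg.norm(d)
def onz(f,px,z):
    o,d=ray(f,px); return o+d*(z-o[2])/d[2]
def proj(f,P):
    K,D=KD(f); Ti=np.linalg.inv(f["T"]); 
    return cv2.projectPoints(np.array(P,float).reshape(-1,1,3),cv2.Rodrigues(Ti[:3,:3])[0],Ti[:3,3],K,D)[0][:,0]
def tri(rs):
    A=0;b=0
    for o,d in rs:
        M=np.eye(3)-np.outer(d,d);A=A+M;b=b+M@o
    return np.linalg.solve(A,b)
E
python3 - <<'E'
from h import *
fs={c:shot(c,c+"0.png") for c in("scene","side")}
a=np.hstack([cv2.imread("pics/scene0.png"),cv2.imread("pics/side0.png")])
print(get_state())
for n in["fixture","nest","tray_top","tray_mid","tray_low","stop_face","knob_grip","part_rack","beaker","spray_can","puck_red","puck_green","driver"]:
    for c in fs: print(n,c,[(np.round(d["centre"]).tolist(),round(d["score"],2)) for d in tip_of(c,n)])
for c,f in fs.items(): print(c,f["fx"],f["k1"],np.round(f["T"],3).tolist())
E
```

```text
pics
{'clock': 0.1, 'q': array([-1.34211935e-01,  3.26885194e-01, -1.93493556e-01,  1.05199498e+00,
       -6.32791018e-06,  1.43656670e+00]), 'joint_velocities': array([-0.00013281, -0.00169579,  0.002848  ,  0.00144617, -0.00087914,
       -0.00051273]), 'tau': array([-1.63831678e-04, -4.44239044e+01,  2.63037515e+01,  7.96647771e-03,
       -2.12530945e-04,  1.93304103e-06]), 'position': array([5.49474533e-01, 7.38995691e-05, 2.30568061e-01]), 'eef_rot': array([-3.14138688e+00, -2.78025263e-05,  2.45665990e-03]), 'contact_force': array([-0.5224992 , -0.57232984, -0.36187156]), 'wrist_torque': array([-0.00522937, -0.00105294,  0.02175508]), 'finger_gap': 0.9982570686784648}
fixture scene [([290.0, 216.0], 0.56)]
fixture side []
nest scene [([302.0, 226.0], 0.95)]
nest side [([315.0, 208.0], 0.72)]
tray_top scene [([391.0, 299.0], 0.87), ([447.0, 228.0], 0.82), ([477.0, 296.0], 0.58)]
tray_top side [([218.0, 272.0], 0.94), ([375.0, 333.0], 0.85), ([371.0, 145.0], 0.74), ([276.0, 371.0], 0.73), ([313.0, 214.0], 0.2)]
tray_mid scene [([302.0, 226.0], 0.71)]
tray_mid side [([220.0, 282
[... 446 characters left out ...]
0], 0.19)]
spray_can scene [([191.0, 215.0], 0.93), ([286.0, 213.0], 0.25)]
spray_can side [([304.0, 144.0], 0.67), ([312.0, 213.0], 0.39)]
puck_red scene [([394.0, 237.0], 0.46)]
puck_red side [([338.0, 286.0], 0.64)]
puck_green scene [([303.0, 168.0], 0.64)]
puck_green side [([417.0, 190.0], 0.55)]
driver scene [([233.0, 265.0], 0.77)]
driver side [([249.0, 189.0], 0.53)]
scene 392.5680472788617 -0.0487878960372228 [[-0.749, 0.413, -0.517, 1.049], [0.662, 0.472, -0.582, 0.687], [0.003, -0.779, -0.627, 0.782], [0.0, 0.0, 0.0, 1.0]]
side 506.5440891648378 -0.13954024995804218 [[-0.862, -0.326, 0.39, -0.014], [-0.508, 0.531, -0.679, 0.95], [0.014, -0.783, -0.622, 0.909], [0.0, 0.0, 0.0, 1.0]]
```

View pics/scene0.png

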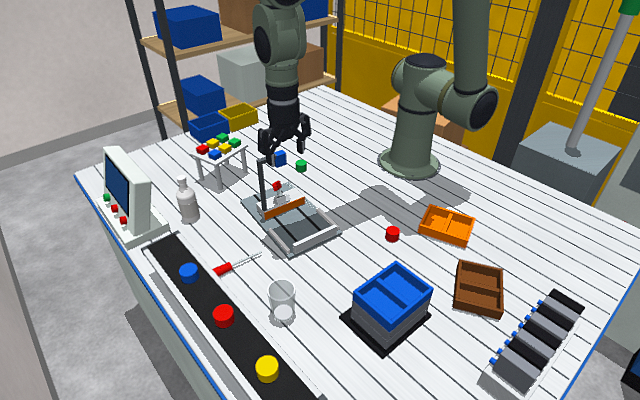

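View pics/side0.png

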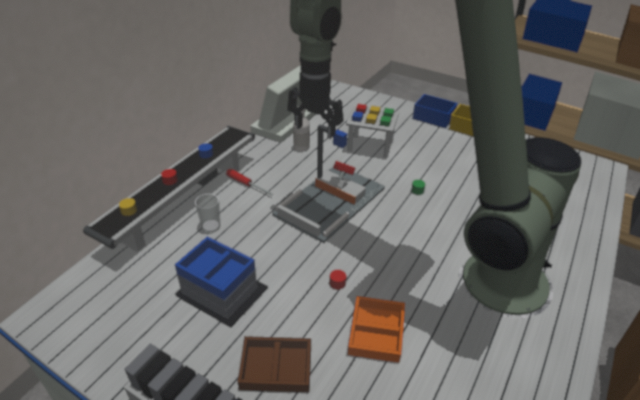

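The scene view shows three tray candidates: blue on the pile (391,299), orange (447,228) and brown (477,296). The blue one on the black base plate fits the description. The fixture is near (295,220), with the nest towards the pile and the knob and blue sensor head near (278,185).

```bash
python3 - <<'E'
from h import *
A=shot("scene");B=shot("side")
for n,a,b in[("tray",(391,299),(218,272)),("nest",(302,226),(315,208)),("stopface",(286,209),(338,195)),("knob",(278,182),(344,168)),("can",(191,215),(304,144)),("rack",(222,177),(369,144)),("beaker",(282,312),(209,227)),("puckr",(394,237),(338,286)),("puckg",(303,168),(417,190))]:
    P=tri([ray(A,a),ray(B,b)]);print(n,P.round(3),(proj(A,P)-a).round(1),(proj(B,P)-b).round(1))
T=tri([ray(A,(391,299)),ray(B,(218,272))]); N=tri([ray(A,(302,226)),ray(B,(315,208))])
s=get_state()
print(np.round(shot("wrist")["T_tool_cam"],3).tolist())
movep([N[0],N[1],0.36],s["eef_rot"]); f=shot("wrist","wn.png"); np.save("wn.npy",f["T"])
for n in["nest","stop_face","knob_grip"]: print(n,[(np.round(d["centre"]).tolist(),round(d["score"],2)) for d in tip_of("wrist",n)])
print(get_state()["q"])
movep([T[0],T[1],0.38],s["eef_rot"]); f=shot("wrist","wt.png")
for n in["tray_top"]: print(n,[(np.round(d["centre"]).tolist(),round(d["score"],2)) for d in tip_of("wrist",n)])
print(f["fx"],f["k1"],get_state()["position"],get_state()["clock"])
import os
cv2.imwrite("pics/w1.png",np.vstack([cv2.imread("pics/wn.png"),cv2.imread("pics/wt.png")])[:, :])
E
python3 -c "
import cv2;a=cv2.imread('pics/w1.png');cv2.imwrite('pics/w1s.png',cv2.resize(a,(480,600)))"
```

```text
tray [0.568 0.389 0.072] [[-0.4 -0.7]] [[-0.5  0.6]]
nest [0.528 0.03  0.022] [[-0.3 -0.6]] [[-0.3  0.6]]
stopface [ 0.51  -0.069  0.011] [[-0. -0.]] [[-0.  0.]]
knob [ 0.509 -0.1    0.092] [[0.5 1.1]] [[ 0.5 -1.2]]
can [ 0.739 -0.25   0.005] [[-0.5 -1.3]] [[-0.5  1.2]]
rack [ 0.559 -0.372 -0.001] [[-0.5 -1.3]] [[-0.5  1.3]]
beaker [0.745 0.219 0.002] [[0.6 1.3]] [[ 0.7 -1. ]]
puckr [0.347 0.224 0.   ] [[0.1 0.2]] [[ 0.1 -0.2]]
puckg [ 0.324 -0.213  0.009] [[-0.1 -0.4]] [[-0.2  0.4]]
[[1.0, -0.0, 0.001, 0.001], [-0.0, 0.958, 0.288, -0.074], [-0.001, -0.288, 0.958, -0.143], [0.0, 0.0, 0.0, 1.0]]
nest [([311.0, 196.0], 0.27)]
stop_face [([314.0, 211.0], 0.88)]
knob_grip [([307.0, 260.0], 0.87)]
[-8.41374895e-02  2.38127014e-01  9.35692830e-03  1.34509905e+00
 -6.62774634e-07  1.48705671e+00]
tray_top [([320.0, 151.0], 0.94), ([92.0, 199.0], 0.76), ([162.0, 73.0], 0.59)]
341.7506821253384 0.004035564831013632 [0.56891867 0.38722424 0.38043865] 3.8083
```

View pics/wn.png

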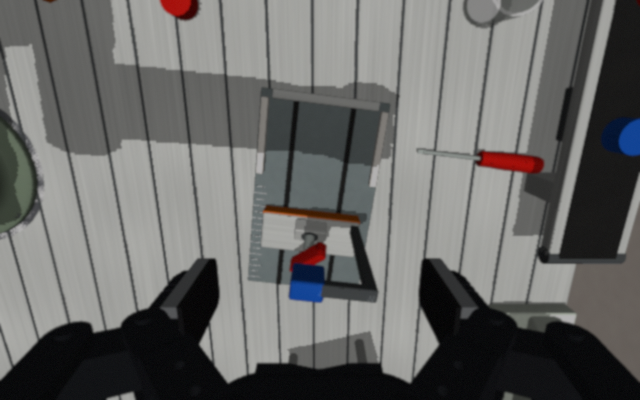

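View pics/wt.png

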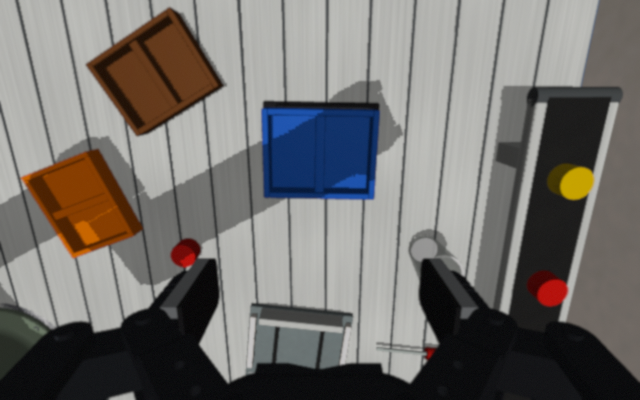

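Wrist views: the blue tray spans (263–378, 102–198), with its divider vertical in the picture at column 320. The orange tray (83,205) and brown tray (155,72) are the look-alikes, lying on the table. The fixture spans (248–390, 90–300), turned about -9°, with its fence at the top; stop face at (314,211), knob at (308,257), sensor head at (307,283). Next is one enlarged crop of both, with the fitted model drawn on.

```bash
cat >> h.py <<'E'
def wr(path,pos,rot):  # rebuild a stored wrist frame
    f=grab_frame("wrist");W=np.eye(4);W[:3,:3]=R.from_rotvec(rot).as_matrix();W[:3,3]=pos
    f["T"]=W@np.array(f["T_tool_cam"]);f["img"]=cv2.imread(path)[:,:,::-1];return f
def fix(fr,P):  # fixture frame (x,y,yaw) -> world
    P=np.atleast_2d(P);x,y,a=fr;c,s=np.cos(a),np.sin(a)
    return np.c_[x+c*P[:,0]-s*P[:,1],y+s*P[:,0]+c*P[:,1],P[:,2]]
E
python3 - <<'E'
from h import *
f=shot("wrist")
hsv=cv2.cvtColor(f["img"],cv2.COLOR_RGB2HSV)
m=cv2.inRange(hsv,(100,120,30),(130,255,255)); n,l,st,c=cv2.connectedComponentsWithStats(m)
k=l[150,290]; ys,xs=np.where(l==k); hull=cv2.convexHull(np.c_[xs,ys].astype(np.int32))[:,0]
P=np.array([onz(f,p,0.110)[:2] for p in hull.astype(float)])
print("tray",cv2.minAreaRect((P*1000).astype(np.float32)))
F=f.copy();F["T"]=np.load("wn.npy");F["img"]=cv2.imread("pics/wn.png")[:,:,::-1]
fr=(0.528-0.083*.155,0.03-0.083,-0.155); fr=(0.513,-0.053,-0.155)
for nm,z in(("plate",.012),): print(proj(F,fix(fr,[[-.09,-.15,z],[.09,-.15,z],[-.09,.15,z],[.09,.15,z]])).round(1).tolist())
img=cv2.resize(F["img"][75:315,235:405],None,fx=2.5,fy=2.5,interpolation=cv2.INTER_CUBIC)[:,:,::-1]
img2=cv2.resize(f["img"][90:210,250:390],(375,321),interpolation=cv2.INTER_CUBIC)[:,:,::-1]
out=np.zeros((600,800,3),np.uint8);out[:,:425]=img[:600];out[:321,425:]=img2
for i in range(0,17,2): cv2.putText(out,str(235+10*i),(25*i,8),0,.3,(0,255,255))
for i in range(1,24,2): cv2.putText(out,str(75+10*i),(0,25*i),0,.3,(0,255,255)); 
cv2.imwrite("pics/crop.png",out)
E
```

```text
tray ((570.74072265625, 393.95654296875), (111.17031860351562, 137.88812255859375), 88.95694732666016)
[[238.7, 284.0], [348.0, 298.9], [258.0, 92.4], [386.5, 113.3]]
```

View pics/crop.png

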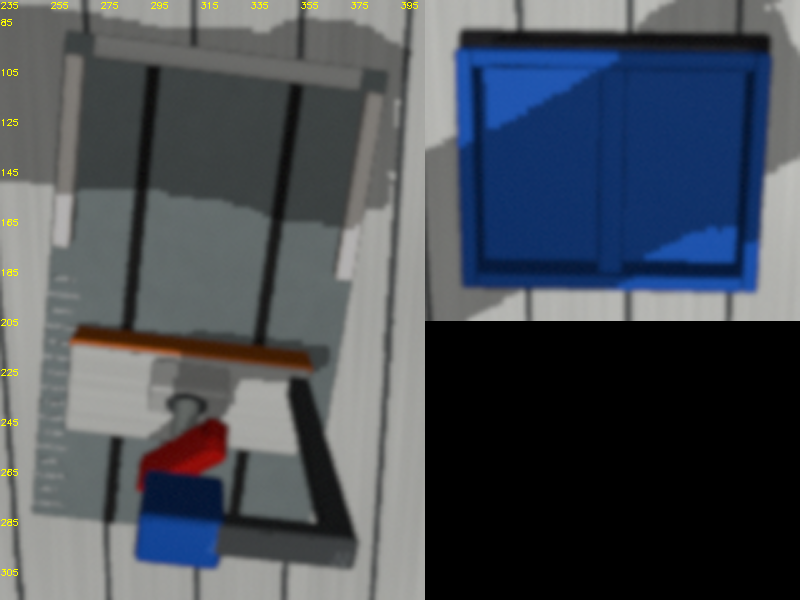

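The crop confirms the blue tray: divider vertical, on the black base. Fixture reads: plate corners (247.8,279.8), (261.4,89), (389.8,103); lip lower inner ends (263,174), (369,186).

```bash
python3 - <<'E'
from h import *
from scipy.optimize import least_squares
f=shot("wrist");F=f.copy();F["T"]=np.load("wn.npy")
cr=lambda x,y:(235+x/2.5,75+y/2.5)
for zl,zf in((.038,.056),(.026,.044)):
    obs=[((-.09,-.15,.012),cr(32,512)),((-.09,.15,.012),cr(66,35)),((.09,.15,.012),cr(387,70)),
     ((-.077,.032,zl),cr(70,247)),((.077,.032,zl),cr(336,278)),((-.07,.138,zf),cr(95,55)),((.07,.138,zf),cr(361,88))]
    P=np.array([o[0] for o in obs]);Q=np.array([o[1] for o in obs])
    r=least_squares(lambda v:(proj(F,fix(v,P))-Q).ravel(),[.513,-.053,-.155],loss="soft_l1")
    print(zl,r.x.round(4),r.cost);print((proj(F,fix(r.x,P))-Q).round(1).tolist())
    for zc in(.041,.042):
        o=onz(F,cr(77,328),zc),onz(F,cr(313,362),zc)
        c,s=np.cos(r.x[2]),np.sin(r.x[2])
        print([(round(c*(p[0]-r.x[0])+s*(p[1]-r.x[1]),4),round(-s*(p[0]-r.x[0])+c*(p[1]-r.x[1]),4)) for p in o])
    print("nest",fix(r.x,[0,.083,.012]).round(4))
E
```

```text
0.038 [ 0.5231 -0.042  -0.1188] 8.868638192830794
[[-0.0, 0.4], [-0.5, -3.2], [1.1, -0.9], [-1.7, 1.4], [1.2, 1.6], [-2.4, -0.2], [1.4, 0.3]]
[(np.float64(-0.067), np.float64(-0.0115)), (np.float64(0.0694), np.float64(-0.016))]
[(np.float64(-0.0669), np.float64(-0.0112)), (np.float64(0.0692), np.float64(-0.0157))]
nest [[0.533  0.0405 0.012 ]]
0.026 [ 0.5234 -0.0427 -0.1197] 3.3710552390870623
[[0.1, 0.7], [-0.2, -2.7], [1.4, -0.2], [-0.1, -0.0], [0.1, 0.0], [-0.9, 0.3], [0.0, 0.6]]
[(np.float64(-0.0674), np.float64(-0.0109)), (np.float64(0.069), np.float64(-0.0153))]
[(np.float64(-0.0672), np.float64(-0.0106)), (np.float64(0.0688), np.float64(-0.0149))]
nest [[0.5333 0.0397 0.012 ]]
```

```bash
python3 - <<'E'
from h import *
movep([.53,-.01,.29],R.from_euler('ZX',[-.135,np.pi]).as_rotvec())
f=shot("wrist","wn2.png");np.save("wn2.npy",f["T"])
for n in["nest","stop_face","knob_grip"]: print(n,[(np.round(d["centre"],1).tolist(),round(d["score"],2)) for d in tip_of("wrist",n)])
i=f["img"][30:330,140:500,::-1]; out=cv2.resize(i,None,fx=2,fy=2,interpolation=cv2.INTER_CUBIC)
for k in range(0,18): cv2.putText(out,str(140+20*k),(40*k,8),0,.3,(0,255,255))
for k in range(1,15): cv2.putText(out,str(30+20*k),(0,40*k),0,.3,(0,255,255))
fr=(.5234,-.0427,-.1197)
cv2.imwrite("pics/c2.png",out); s=get_state();print(s["position"],s["clock"])
E
```

```text
nest [([310.6, 117.2], 0.91)]
stop_face []
knob_grip [([316.2, 256.5], 0.59)]
[ 0.53044786 -0.0092551   0.29011534] 5.625
```

View pics/c2.png

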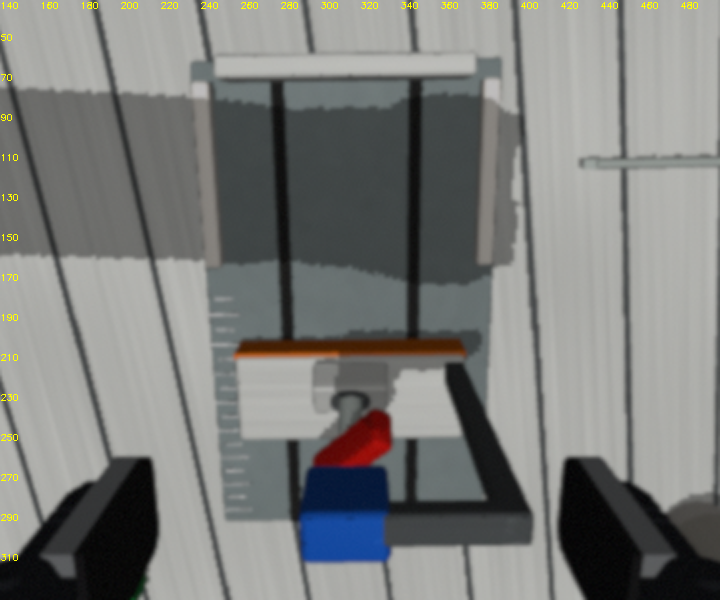

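The fixture now shows almost square-on: fence inner top edge (215,79)–(475,76) in crop pixels, lip ends at row 265, orange face at row 341–357, red bar at (316,463)–(390,415), and the sensor head just below it.

```bash
python3 - <<'E'
from h import *
from scipy.optimize import least_squares
f=shot("wrist");F=f.copy();F["T"]=np.load("wn2.npy")
cr=lambda x,y:(140+x/2,30+y/2)
for zl,zf in((.038,.056),(.026,.044)):
    obs=[((-.09,-.15,.012),cr(226,521)),((-.09,.15,.012),cr(191,62)),((.09,.15,.012),cr(501,57)),
     ((-.077,.032,zl),cr(220,265)),((.077,.032,zl),cr(477,265)),((-.07,.138,zf),cr(215,79)),((.07,.138,zf),cr(475,76))]
    P=np.array([o[0] for o in obs]);Q=np.array([o[1] for o in obs])
    r=least_squares(lambda v:(proj(F,fix(v,P))-Q).ravel(),[.513,-.053,-.155],loss="soft_l1")
    v=r.x;print(zl,v.round(4),r.cost);print((proj(F,fix(v,P))-Q).round(1).tolist())
    c,s=np.cos(v[2]),np.sin(v[2])
    for zc,pp in((.042,((234,357),(467,355))),(.013,((239,341),(463,340))) ):
        print(zc,[(round(c*(p[0]-v[0])+s*(p[1]-v[1]),4),round(-s*(p[0]-v[0])+c*(p[1]-v[1]),4)) for p in [onz(F,cr(*q),zc) for q in pp]])
    print("nest",fix(v,[0,.083,.012]).round(4))
E
```

```text
0.038 [ 0.523  -0.0439 -0.1194] 12.099908518653457
[[-0.2, 0.8], [-1.0, -0.2], [1.1, -0.1], [-1.0, 4.1], [1.8, 2.2], [-2.6, -0.8], [2.9, -1.3]]
0.042 [(np.float64(-0.0703), np.float64(-0.0186)), (np.float64(0.0701), np.float64(-0.0194))]
0.013 [(np.float64(-0.0719), np.float64(-0.0173)), (np.float64(0.072), np.float64(-0.0188))]
nest [[0.5328 0.0385 0.012 ]]
0.026 [ 0.5227 -0.0437 -0.1204] 3.2715745019825917
[[-0.6, 0.6], [-1.2, -0.4], [0.9, -0.2], [0.6, 1.9], [-0.2, 0.2], [-0.5, -0.1], [0.8, -0.5]]
0.042 [(np.float64(-0.0699), np.float64(-0.0188)), (np.float64(0.0704), np.float64(-0.0195))]
0.013 [(np.float64(-0.0716), np.float64(-0.0175)), (np.float64(0.0723), np.float64(-0.0189))]
nest [[0.5326 0.0387 0.012 ]]
```

```bash
cat >> h.py <<'E'
FR=(.5228,-.0436,-.121)
def down(yaw): return R.from_euler('ZX',[yaw,np.pi]).as_rotvec()
E
python3 - <<'E'
from h import *
movep([.569,.388,.27],down(-.018))
f=shot("wrist","t2.png")
hsv=cv2.cvtColor(f["img"],cv2.COLOR_RGB2HSV)
m=cv2.inRange(hsv,(100,120,30),(130,255,255)); n,l,st,c=cv2.connectedComponentsWithStats(m)
k=1+np.argmax(st[1:,4]); ys,xs=np.where(l==k); hull=cv2.convexHull(np.c_[xs,ys].astype(np.int32))[:,0]
P=np.array([onz(f,p,0.110)[:2] for p in hull.astype(float)])
print(st[k],c[k]);(cx,cy),(w,h),a=cv2.minAreaRect((P*1000).astype(np.float32));print(cx,cy,w,h,a)
print([(np.round(d["centre"]).tolist(),onz(f,d["centre"],.074).round(4),round(d["score"],2)) for d in tip_of("wrist","tray_top")])
yaw=np.radians(a-90 if a>45 else a); print(yaw)
if not(abs(cx-569)<6 and abs(cy-391)<8 and abs(yaw)<.06): raise SystemExit("check")
x,y=cx/1000,cy/1000
movep([x,y,.16],down(yaw)); move_l([x,y,.10],.1)
print("hit",move_l([x,y,.0845],.04,until_force=8),get_state()["position"])
grab(60); s=get_state(); print(s["finger_gap"],s["position"],s["contact_force"].round(1))
move_l([x,y,.12],.06); s=get_state();print(s["finger_gap"],s["contact_force"].round(2))
move_l([x,y,.23],.15); s=get_state();print(s["finger_gap"],s["contact_force"].round(2),s["wrist_torque"].round(2),s["clock"])
np.save("yaw.npy",[x,y,yaw]); shot("wrist","w3.png"); shot("side","s3.png")
i=np.vstack([cv2.imread("pics/w3.png"),cv2.imread("pics/s3.png")]);cv2.imwrite("pics/v3.png",cv2.resize(i,(480,600)))
E
```

```text
[  239   110   160   121 18136] [318.52448169 169.09561094]
570.5488891601562 394.3851013183594 110.58562469482422 138.28030395507812 88.86153411865234
[([40.0, 227.0], array([0.2752, 0.3343, 0.074 ]), 0.96), ([315.0, 167.0], array([0.5671, 0.3924, 0.074 ]), 0.92), ([116.0, 74.0], array([0.3837, 0.4843, 0.074 ]), 0.83)]
-0.0198699780511357
hit False [0.57035303 0.39430082 0.08415625]
0.12471006469419711 [0.57062667 0.39446742 0.08478451] [-0.7 -0.5  1.6]
0.12878824812155568 [-0.23 -0.26 -3.97]
0.11911482789780435 [-0.61  0.08 -4.37] [ 0.01  0.02 -0.  ] 11.35
```

View pics/v3.png

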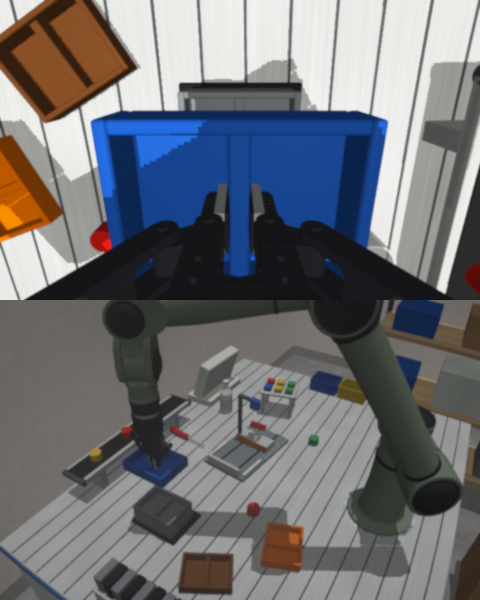

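The blue tray is held by its divider (top picture, divider at column 238, level) and the grey trays stayed on the pile. Weight about 4.2 N. Next I place it 3 mm short of the fence.

```bash
python3 - <<'E'
from h import *
x,y,yaw0=np.load("yaw.npy")
p=fix(FR,[0,.0795,0])[0]; rv=down(FR[2]); print(p)
movep([p[0],p[1],.23],rv)
s=get_state();print(s["clock"],s["contact_force"].round(2))
move_l([p[0],p[1],.055],.1)
print(get_state()["contact_force"].round(2))
print("hit",move_l([p[0],p[1],.018],.02,until_force=3)); s=get_state(); print(s["position"],s["contact_force"].round(2))
E
```

```text
[0.53239604 0.03531873 0.        ]
12.8 [-0.97 -0.03 -4.05]
[-0.17 -0.5  -3.15]
hit True
[0.5323607  0.03533216 0.02274404] [-0.14  0.35  5.12]
```

```bash
python3 - <<'E'
from h import *
let_go(); s=get_state(); p=s["position"]
move_l([p[0],p[1],.08],.08); move_l([.53,-.01,.29],.25)
f=shot("wrist","w4.png");np.save("w4.npy",f["T"])
print(get_state()["clock"])
hsv=cv2.cvtColor(f["img"],cv2.COLOR_RGB2HSV)
m=cv2.inRange(hsv[:220],(100,120,30),(130,255,255)); n,l,st,c=cv2.connectedComponentsWithStats(m)
k=1+np.argmax(st[1:,4]); ys,xs=np.where(l==k); hull=cv2.convexHull(np.c_[xs,ys].astype(np.int32))[:,0]
P=np.array([onz(f,q,0.048)[:2] for q in hull.astype(float)])
(cx,cy),(w,h),a=cv2.minAreaRect((P*1000).astype(np.float32));print(cx,cy,w,h,a)
cc,ss=np.cos(FR[2]),np.sin(FR[2]);d=np.array([cx/1000-FR[0],cy/1000-FR[1]]);print("local",cc*d[0]+ss*d[1],-ss*d[0]+cc*d[1])
# knob poses: IK
C,S=np.cos(np.radians(35)),np.sin(np.radians(35))
Rf=R.from_euler('z',FR[2]).as_matrix()
q0=s["q"]
def pose(k,sj,back):
    X=np.array([[-1,0,0],[0,C,S],[0,S,-C]]).T  # columns: tool x,y,z in fixture
    X=np.array([[-1,0,0],[0,C,S],[0,S,-C]],float).T
    ax=np.array([0,-S,C]); M=R.from_rotvec(ax*(k-.65)).as_matrix()@X
    g=np.array([0,-.047+sj-.044,.085])+ax*(back-.019)
    return fix(FR,g)[0],R.from_matrix(Rf@M).as_rotvec()
for k,sj,b in((0,.0285,.12),(0,.0285,0),(1,.0285,0),(1,.075,0),(0,.075,0),(0,.075,.1)):
    P,r=pose(k,sj,b);j=ik(P,r);print(k,sj,b,P.round(3),None if j is None else np.round(j,2))
for n in["knob_grip","stop_face"]:
  for d in tip_of("wrist",n): print(n,d["centre"],d["score"])
print(proj(f,[fix(FR,[0,-.0625,.085])[0]]))
o=f["img"][30:330,140:500,::-1];cv2.imwrite("pics/c4.png",cv2.resize(o,None,fx=2,fy=2))
E
```

```text
18.7833
532.9700927734375 33.70888900756836 110.89611053466797 139.1232147216797 83.21756744384766
local 0.0007641673617904531 0.07797122004206439
0 0.0285 0.12 [ 0.508 -0.163  0.168] [-0.73  0.58 -0.12  1.24  0.49 -1.62]
0 0.0285 0 [ 0.517 -0.095  0.069] [-0.63  0.64 -0.31  0.95  0.53 -1.51]
1 0.0285 0 [ 0.517 -0.095  0.069] [-0.63  0.64 -0.31  0.95  0.53 -2.51]
1 0.075 0 [ 0.522 -0.049  0.069] [-0.55  0.61 -0.37  0.88  0.55 -2.43]
0 0.075 0 [ 0.522 -0.049  0.069] [-0.55  0.61 -0.37  0.88  0.55 -1.43]
0 0.075 0.1 [ 0.515 -0.106  0.151] [-0.64  0.55 -0.23  1.13  0.52 -1.53]
knob_grip [316.8, 254.1] 0.63
knob_grip [316.2, 125.9] 0.37
stop_face [317.1, 199.6] 0.81
[[316.81166687 256.86887996]]
```

View pics/c4.png

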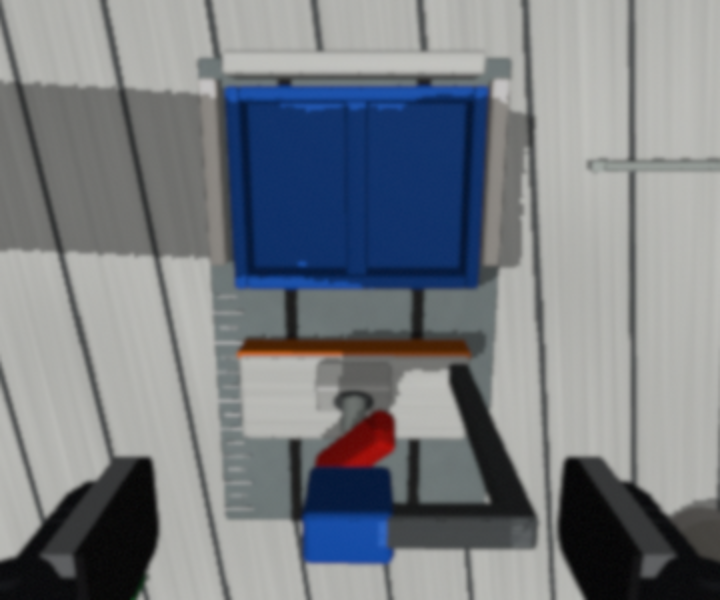

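The tray sits between the lips, about 5 mm short of the fence (fence inner edge at row 75, tray edge at row 88), and the stop and knob are unchanged. Next, the knob, approached along its tilted axis with the wrist camera on the side away from the sensor head.

```bash
cat >> h.py <<'E'
C,S=np.cos(np.radians(35)),np.sin(np.radians(35))
AX=np.array([0,-S,C])
Rf=R.from_euler('z',FR[2]).as_matrix()
def pose(k,sj,back):
    X=np.array([[-1,0,0],[0,C,S],[0,S,-C]],float).T
    M=R.from_rotvec(AX*(k-.65)).as_matrix()@X
    g=np.array([0,-.091+sj,.085])+AX*(back-.019)
    return fix(FR,g)[0],R.from_matrix(Rf@M).as_rotvec()
def st(t):
    s=get_state();print(t,round(s["clock"],2),"gap",round(s["finger_gap"],3),s["position"].round(4),"F",s["contact_force"].round(1),"M",s["wrist_torque"].round(2),"q6",round(s["q"][5],3));return s
E
python3 - <<'E'
from h import *
P,r=pose(0,.0285,.2)
movep([P[0],P[1]-.03,.36],r); st("hi")
P,r=pose(0,.0285,.08); movep(P,r); st("pre")
f=shot("wrist","k1.png")
for d in tip_of("wrist","knob_grip"): print(d["centre"],d["score"])
print(proj(f,[fix(FR,[0,-.0625,.085])[0]]))
hsv=cv2.cvtColor(f["img"],cv2.COLOR_RGB2HSV)
m=cv2.inRange(hsv,(0,150,60),(6,255,255)); n,l,stt,c=cv2.connectedComponentsWithStats(m)
k=1+np.argmax(stt[1:,4]);ys,xs=np.where(l==k);print(stt[k],cv2.minAreaRect(np.c_[xs,ys].astype(np.int32)))
E
```

```text
hi 21.62 gap 1.001 [ 0.5028 -0.2384  0.36  ] F [-0.4  0.4  0. ] M [-0.59  0.05  0.01] q6 -1.722
pre 22.59 gap 1.0 [ 0.512  -0.1412  0.136 ] F [ 0.4 -0.9  0.4] M [-0.56  0.05 -0.  ] q6 -1.59
[323.7, 214.9] 0.95
[[320.29089975 214.62519954]]
[ 310  162   24  105 1918] ((322.3500061035156, 214.0500030517578), (103.54027557373047, 23.085647583007812), 85.60128784179688)
```

View pics/k1.png

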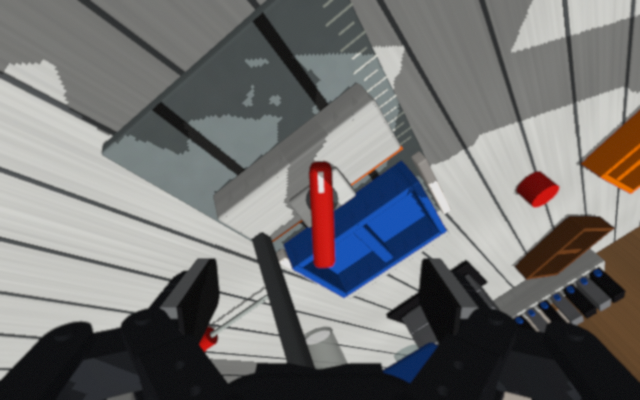

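The bar appears upright between the open jaws at (322,214), about 2 mm to the right and turned about 4°, with the column clear of the left finger. I correct for both and grip.

```bash
python3 - <<'E'
from h import *
P,r=pose(.05,.0285,.08); tx=R.from_rotvec(r).as_matrix()[:,0]*.0018
P0,r=pose(.05,.0285,0)
movep(P+tx,r)
print("hit",move_l(P0+tx,.08,until_force=6)); st("at")
grab(50); s=st("gripped")
q=s["q"].copy(); q0=q.copy(); np.save("q0.npy",q0)
for k in(.3,.6,.95):
    q=q0.copy(); q[5]-=k; set_joints(q); st("k%.2f"%k)
f=shot("scene","s5.png")
E
```

```text
hit False
at 24.09 gap 1.0 [ 0.5155 -0.0942  0.0703] F [-0.4  0.3  0.3] M [-0.48  0.06  0.02] q6 -1.565
gripped 24.74 gap 0.154 [ 0.5155 -0.0942  0.0701] F [-0.  -1.9 -0.3] M [-0.68 -0.03 -0.19] q6 -1.565
k0.30 25.13 gap 0.154 [ 0.5153 -0.0941  0.0701] F [-0.7 -1.2  1.6] M [-0.5   0.21  0.33] q6 -1.862
k0.60 25.52 gap 0.155 [ 0.515  -0.094   0.0701] F [-3.  -1.3  2.2] M [-0.38  0.56  0.57] q6 -2.161
k0.95 25.95 gap 0.158 [ 0.5146 -0.0939  0.07  ] F [-6.  -0.7  3.5] M [-0.36  0.86  0.74] q6 -2.51
```

```bash
python3 - <<'E'
from h import *
s=st("start"); p0=s["position"].copy(); d=np.array([-np.sin(FR[2]),np.cos(FR[2]),0])
move_l(p0+d*.03,.06); st("30mm")
print("hit",move_l(p0+d*.056,.02,until_force=12)); s=st("end"); print("travel",((s["position"]-p0)@d).round(4))
E
```

```text
start 26.0 gap 0.158 [ 0.5146 -0.0939  0.07  ] F [-4.4 -0.8  3.3] M [-0.29  0.78  0.74] q6 -2.51
30mm 26.65 gap 0.155 [ 0.5182 -0.0636  0.07  ] F [-1.7  2.   1.3] M [-0.16  0.46  0.08] q6 -2.461
hit True
end 27.51 gap 0.154 [ 0.5201 -0.0479  0.07  ] F [-0.7 -2.7  4. ] M [-0.38  0.32  0.01] q6 -2.429
travel 0.0463
```

```bash
python3 - <<'E'
from h import *
s=st("0"); p0=s["position"].copy(); d=np.array([-np.sin(FR[2]),np.cos(FR[2]),0])
print("hit",move_l(p0+d*.006,.01,until_force=15)); s=st("end"); print("travel",((s["position"]-p0)@d).round(4))
q=s["q"].copy()
for k in(.35,.7,.9,.98,1.03):
    t=q.copy(); t[5]+=k; set_joints(t); s=st("k-%.2f"%k); print("along",((s["position"]-p0)@d).round(4),"axial M",round(float(s["wrist_torque"]@(Rf@AX)),2))
shot("scene","s6.png");shot("side","d6.png")
i=cv2.imread("pics/s6.png")[150:290,200:400];j=cv2.imread("pics/d6.png")[100:280,220:420]
cv2.imwrite("pics/v6.png",np.hstack([cv2.resize(i,(400,280)),cv2.resize(j,(400,280))]))
E
```

```text
0 27.51 gap 0.154 [ 0.5201 -0.0479  0.07  ] F [-0.7 -2.7  4. ] M [-0.38  0.32  0.01] q6 -2.429
hit True
end 27.88 gap 0.154 [ 0.5201 -0.0479  0.07  ] F [-0.7 -2.7  4.1] M [-0.3   0.23  0.1 ] q6 -2.424
travel -0.0
k-0.35 28.31 gap 0.152 [ 0.5206 -0.0479  0.0701] F [ 0.  -2.2  3. ] M [-0.22  0.16 -0.14] q6 -2.077
along 0.0 axial M -0.19
k-0.70 28.73 gap 0.157 [ 0.5209 -0.048   0.0701] F [ 2.3 -1.2  1.2] M [-0.26 -0.26 -0.36] q6 -1.728
along -0.0 axial M -0.13
k-0.90 29.04 gap 0.158 [ 0.521  -0.0481  0.07  ] F [ 5.5 -2.1  0.3] M [-0.4  -0.68 -0.53] q6 -1.529
along -0.0001 axial M -0.02
k-0.98 29.29 gap 0.157 [ 0.5211 -0.0481  0.07  ] F [ 6.2 -1.  -0.9] M [-0.41 -0.72 -0.64] q6 -1.448
along -0.0001 axial M -0.09
k-1.03 29.54 gap 0.152 [ 0.5211 -0.0482  0.07  ] F [ 6.  -1.1 -1.6] M [-0.53 -1.36  0.23] q6 -1.4
along -0.0002 axial M 1.0
```

```bash
python3 - <<'E'
from h import *
s=get_state();t=s["q"].copy();t[5]+=.06;set_joints(t);s=st("extra");print(s["wrist_torque"]@(Rf@AX))
t[5]-=.1;  # unload before opening, within grip compliance
t=s["q"].copy();t[5]-=.05;set_joints(t);st("unload")
let_go();st("open")
p=get_state()["position"]; move_l(p+Rf@AX*.10,.1); st("back")
f=shot("wrist","k2.png")
p=get_state()["position"]; move_l([p[0]-.02,p[1]-.09,.36],.2)
movep([.53,-.01,.31],down(FR[2]))
f=shot("wrist","w7.png");np.save("w7.npy",f["T"]);st("look")
for n in["stop_face","knob_grip"]:
  for d in tip_of("wrist",n): print(n,d["centre"],d["score"])
a=cv2.resize(f["img"][30:330,180:460,::-1],(560,600),interpolation=cv2.INTER_CUBIC);b=cv2.imread("pics/k2.png")[100:340,220:420];b=cv2.resize(b,(240,288))
o=np.zeros((600,800,3),np.uint8);o[:,:560]=a;o[:288,560:]=b
sc=shot("scene","s7.png");sd=shot("side","d7.png")
o[300:600,560:]=cv2.resize(sd["img"][100:300,220:380,::-1],(240,300))
cv2.imwrite("pics/v7.png",o)
E
```

```text
extra 29.89 gap 0.155 [ 0.5212 -0.0483  0.0701] F [ 1.5 -1.2  0.8] M [-0.53 -1.28  1.59] q6 -1.346
2.066910942511927
unload 30.14 gap 0.156 [ 0.5212 -0.0482  0.07  ] F [ 2.7 -1.1 -0.3] M [-0.4  -0.95  0.72] q6 -1.396
open 30.83 gap 1.003 [ 0.5212 -0.0482  0.0701] F [ 0.1  1.1 -0.4] M [-0.55  0.08  0.03] q6 -1.396
back 31.98 gap 0.996 [ 0.5139 -0.1047  0.1515] F [-0.2 -0.  -0.3] M [-0.51  0.1  -0.03] q6 -1.498
look 36.05 gap 0.997 [ 0.53   -0.0102  0.3099] F [-0.6 -0.1 -0.4] M [0.01 0.02 0.03] q6 1.533
stop_face [314.8, 164.8] 0.63
knob_grip [315.8, 207.6] 0.83
```

View pics/v7.png

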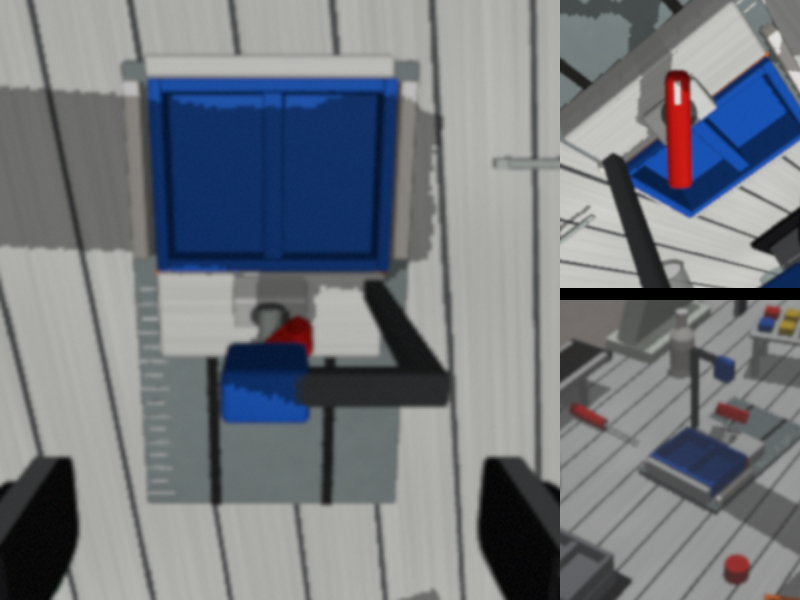

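The tray's far edge meets the fence (row 79 of the view) and its near edge meets the orange face (row 271), with no gap along either. In the inset the bar is back at its tight angle. One numeric check, then I hand in.

```bash
python3 - <<'E'
from h import *
f=shot("wrist")
hsv=cv2.cvtColor(f["img"],cv2.COLOR_RGB2HSV)
m=cv2.inRange(hsv[:185],(100,120,30),(130,255,255)); n,l,stt,c=cv2.connectedComponentsWithStats(m)
k=1+np.argmax(stt[1:,4]); ys,xs=np.where(l==k); hull=cv2.convexHull(np.c_[xs,ys].astype(np.int32))[:,0]
P=np.array([onz(f,q,0.048)[:2] for q in hull.astype(float)])
(cx,cy),(w,h),a=cv2.minAreaRect((P*1000).astype(np.float32));print(w,h,"yaw",np.radians(a-90))
cc,ss=np.cos(FR[2]),np.sin(FR[2]);d=np.array([cx/1000-FR[0],cy/1000-FR[1]]);print("local",cc*d[0]+ss*d[1],-ss*d[0]+cc*d[1])
st("end"); sign_off()
E
```

```text
107.88622283935547 139.22540283203125 yaw -0.12128541604827967
local 0.0008619737712554833 0.0835674419367655
end 36.3 gap 0.999 [ 0.53   -0.0101  0.31  ] F [-0.5 -0.1  0.4] M [ 0.08 -0.    0.02] q6 1.534
the job is handed in; nothing more can be done
```

The blue tray is in the clamp fixture, held flush between the fence and the stop with the knob turned tight. I handed the job in at 36 s on the robot's clock.

- **Tray:** I lifted it by its divider and lowered it between the white lips until it made contact, then let go. It sat about 5 mm short of the fence.
- **Clamp:** With the gripper on the red bar throughout, I loosened the knob by about 0.95 rad. I then slid the stop 46.3 mm until it stood firm, against 46.5 mm expected. I turned the knob back to its end stop, where the torque rose to about 2 Nm, then let go and backed away.

**Last checks:**
- **Position:** the tray's centre measured 83.6 mm along the fixture, against 83 mm when it touches the fence. It lies at the same angle as the fixture to within 0.001 rad.
- **Gaps:** the last picture shows none at the fence or at the stop face.
- **Robot:** it was clear of everything, with about 0 N on the tool.

**Discrepancies:**
- **Tray depth:** the final colour outline measured 108 mm instead of 110 mm. The crop I used probably cut off the near edge, so the centre value is good to about 1–2 mm.
- **Knob angle:** I could only judge it from the end-stop torque and the picture, because there is no direct reading.
- **Other objects:** the pictures I viewed showed nothing else moved, but I did not measure their positions again.

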